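Swap the master ring for the race in a diameter gauge and hold it for the reading

ROBOT

A 6-joint arm with a two-finger parallel gripper is mounted at the origin on the work surface. World frame = base frame: x ahead of the robot, y to its left, z up, the work surface at z = 0. Lengths are in m, angles in degrees, forces in N, time in s.
With the tool pointing down it reaches from about 0.375 to 0.9 m from the base axis. Payload 3.1 kg.
Tool frame: the origin (TCP) lies midway between the tips of the shut fingers; the grasp point (between the pads) lies 19 mm behind it; x points along the fingers, z is the direction in which the jaws open and shut, and the axes are right-handed (so a half turn about x gives the same grasp; the last joint's range is limited). The gripper opens to 87 mm and grips with 3 to 60 N. Pads are 19 mm wide; open, the fingers measure 117 mm over their backs; the gripper's body (75 mm by 190 mm) begins 51 mm behind the grasp point.
Start: joints at [63.226, 30.224, 82.088, -0, 67.689, -10.227], TCP at [0.178, 0.599, 0.223] pointing down, gripper open.
Joint ranges: [-176.69, 176.69], [-43.24, 126.21], [12.49, 139.97], [-82, 262], [0, 151.66], [-163.58, 163.58]. Speed limits (degrees/s): [159.86, 159.86, 180, 180, 180, 180].

INTERFACE

Orientations are given as [roll, pitch, yaw] about the fixed x, y, z axes, in that order (R = Rz(yaw) Ry(pitch) Rx(roll)).
In Python, from cell import env gives the robot as it stands.
- The arm moves only by the tool step_arm, never from a script. Its argument "increments" is a list of rows, each an object of numbers: "x", "y", "z": the shift along the tool's x, y, z in m; "turn": the turn about the tool's x in rad; "claw": the opening, from 0 (shut) to 1 (fully open). A call has 1 to 5 rows; each row shifts and turns the commanded pose from where the row before left it, along the tool's axes as they then stand; what a row does not reach is not made up. A row lasts 1/12 s, in which the tool goes at most 41.7 mm and 7.16 degrees, less where a joint would pass 70% of its speed; a pose out of reach is approached as far as the arm can. A call is refused whole if a number of a shift passes 0.0417 or a number of a turn 0.125, either way. A call with a gripper value outside its range is refused whole. The fingers move at their own pace and stop on an object; "newtons" is the grip in N (left out, the last holds). Time passes only in rows, so rows that do not move let the fingers close. It gives the time, the measured TCP pose, the force and the opening at its end, in the units of the state.
- env.state(): the state, without advancing time (a new reading comes with each control period).
- env.capture(name): name is "scene" or "top" or "wrist"; returns a dict with "color" (400x640x3 uint8, red, green, blue), "fx", "fy", "cx", "cy" (pixels), "k1" (the pictures are not rectified: a ray, as slopes to the right and down, at radius r is drawn at 1 + k1 r^2 times it, then the intrinsics apply), "extrinsics" (4x4, takes a point from camera to world coordinates). Camera axes: x right, y up, looking along -z (the intrinsics and any distortion apply to the point x, -y, -z); pixel columns grow to the right and rows downward; lengths in m; the calibration is good to about 2 mm. A picture is of the moment at which its call begins. There is no depth.
- env.close_job(): hands the job in, once; it reports no verdict.
Trained networks look in a picture, given as the dict that the camera call returned (one of the last four; its "shot" number tells which), for a name from the list of things; names that differ only in an ending like _2 or _b are one class to them, and where a whole thing is asked for, a point or a joint stands for the part that bears it (a point fixed in the world has none). Each returns a list of dicts, best first, with "confidence" (0 to 1); they miss things now and then, are a little off and sometimes report something else, mostly with a low value. They report only what shows in the picture. A call takes as long as a camera call. They do not tell look-alikes from the thing itself.
- env.search_frame(query, picture): "bbox" ([left, top, width, height] in pixels, round what is visible of it).
- env.regions_of(query, picture): "pixels" (400x640 bool, what is visible of it) and "bbox" ([left, top, width, height] in pixels, round what is visible of it).
- env.tip_of(query, picture): "xy" ([column, row] in pixels: a listed point, or the origin of a listed thing).
The state is a dict: "time": time; "joints": joint angles; "qvel": joint speeds; "effort": joint torques, N m; "tool_pos": TCP position; "tool_rot": TCP orientation; "contact_force": force on the tool from outside, world axes, zero at the start; "torque": the same for the moment, N m; "width": finger opening in m.
Only numpy, scipy, OpenCV 4.12 (cv2) and the standard library are available. Lean on these libraries where they do the work, as an engineer would, in place of code of your own. Each camera call takes 0.05 s, during which the arm holds its last target.

TASK

The diameter gauge has just been set with the brass master ring, which still sits against its two steel pins. With your fingertips slide the master out of the gauge and leave it on the plate, with a gap of 30 mm or more between it and where the race will sit; then push the blued inner race home against both pins and finish while holding it pressed there with light finger pressure, so that the dial can be read. Both rings stay flat on the plate all the way and are never lifted; leave the ball bearing and the V-block where they are.

Things in the scene. Friction and masses are not known exactly. Their poses are not given: they have to be found in the camera images.
- plate: Ground grey cast-iron gauging plate fixed on the beech bench, 360 (x) x 600 (y) x 25 mm. Origin: centre of its underside, on the bench; its upper face, on which the rings slide, is 25 mm above the origin. z up.
- gauge: Three-point diameter gauge, dark iron, fixed on the plate, open towards its -x. Origin: on the plate's upper face, where the centre of an 87 mm ring lies when it touches both pins; its +x is the direction of pushing home, z up. From x = 24 mm on lie 10 mm high arms and sole (y to +-63 mm), a clamp block and a white dial 58 mm across, face up, at x = 124 mm; all below 36 mm.
- pin_left: Left fixed stop pin of the gauge, bright steel, upright, lapped and oiled (a ring slips on it), 16 mm diameter, 34 mm high. Origin: centre of its foot on the plate, at (25.8, 44.6) mm in the gauge's frame.
- pin_right: Right fixed stop pin, same size. Origin: centre of its foot on the plate, at (25.8, -44.6) mm in the gauge's frame.
- plunger (a joint): Travel of the dial's sprung plunger in m: 0 free, about 0.003 while a ring rests against both pins, grows as it is pushed in (gauge's +x), end of travel 0.008. It lies on the gauge's x axis, 20 mm above the plate, between the pins, and pushes back with 0.3 N free and 0.45 N at 3 mm, too weak to move a ring.
- master: Brass master ring lying flat, plain, 87 mm outside diameter, 66 mm bore right through, 24 mm high, about 0.5 kg; at the start it rests within about 1 mm of both pins. Origin: centre of its underside, z along its axis. Sliding it on the plate takes some 1 to 2 N.
- race: Dark-blue blued steel inner race lying flat to the left or the right of the gauge, 87 mm outside diameter with a ball groove round the outside, 70 mm bore right through, 24 mm high, about 0.4 kg. Origin: centre of its underside, z along its axis. Lightly oiled; sliding it takes some 0.7 to 1.7 N.
- bearing: Chrome ball bearing lying flat on the plate on the side of the gauge where the race is not, 62 mm outside diameter, 30 mm bore, 16 mm high, loose. Origin: centre of its underside. Must stay where it is.
- v_block: Black anodised V-block on the far left part of the plate (+x, +y corner), 60 (x) x 45 (y) x 40 mm high, groove on top along its x, loose. Origin: centre of its underside. Must stay where it is.
Things that resemble listed ones, but are neither listed nor needed, are in the scene too. Leave any red look-alike of the race alone.

How it is judged:
By the outcome, as a careful person would: the job done as asked, in the order asked, and still so for the second after the job is handed in, while the arm keeps its last pose, push and grip.
It also fails if it takes over 58 s, if anything falls off the work surface, if the arm or the gripper's body presses on something with over 40 N, if the wrist force passes 120 N, or if a joint passes its speed limit or range.

## Working session

There is one attempt and no reset: what is moved stays moved. The work goes in short steps, Python scripts to look and compute and a tool call to move; the robot and the scene stay as the last step left them, time stands still between calls to the robot, and variables do not carry over. Pictures are saved under pics/ and viewed, and the job is handed in when it is done.

Besides the shell and the picture viewer there is one more tool, called after "Request:" as name(argument=value, ...), one argument or row to a line, values as JSON. step_arm: Moves the arm, as the interface text tells. Its arguments: {"type":"object","properties":{"increments":{"type":"array"},"newtons":{"type":"number"}},"required":["increments"]}

```bash
ls; mkdir -p pics; python3 - <<'E'
from cell import env
import cv2
s=env.state();print({k:(v if not hasattr(v,'tolist') else v.tolist()) for k,v in s.items()})
for n in("scene","top","wrist"):
    p=env.capture(n);cv2.imwrite(f"pics/{n}0.png",p["color"][:,:,::-1])
    print(n,p["fx"],p["k1"],p["extrinsics"],p["shot"])
E
```

```text
pics
{'time': 0.0, 'joints': [63.226990421441144, 30.277298916977706, 82.1555816770555, 0.0005601692984533904, 67.69036160144249, -10.228227148800434], 'qvel': [0.03286242102796377, -0.06124389652408486, -0.024579032998398222, -0.062250963500940094, 0.11542604697906489, -0.07475952320301027], 'effort': [0.000799815770733403, -44.00425672531128, -17.659213542938232, 0.06326654925942421, 0.05814496194943786, -0.00016510819932591403], 'tool_pos': [0.1776227486806673, 0.5984677935793506, 0.2215939903146289], 'tool_rot': [169.53105626512254, 89.8767567158862, -117.01393936886942], 'contact_force': [0.2904901634082398, -0.18759387226740612, 0.27612283268235177], 'torque': [0.005098264947252338, 0.009127584852841876, -0.019181829329262195], 'width': 0.08715894880068284}
scene 376.05152083749743 -0.05729888171709546 [[-3.40831246e-02 -5.25517346e-01  8.50099912e-01  1.33331987e+00]
 [ 9.99220623e-01 -9.71268175e-04  3.94614118e-02  8.20499953e-02]
 [-1.99119814e-02  8.50782332e-01  5.25140874e-01  5.67950235e-01]
 [ 0.00000000e+00  0.00000000e+00  0.00000000e+00  1.00000000e+00]] 1
top 458.00761688451735 -0.05240058286359121 [[ 0.01759194  0.98259796 -0.1849102   0.35789984]
 [-0.99944395  0.0225208   0.02458885  0.06949237]
 [ 0.02832528  0.18437481  0.98244776  1.07411105]
 [ 0.          0.          0.          1.        ]] 2
wrist 342.8761427948495 -0.01622114850983628 [[ 0.28459761 -0.91934442 -0.27168002  0.10283038]
 [ 0.95864552  0.27241945  0.08237968  0.62097255]
 [-0.00172438 -0.2838899   0.95885533  0.3838618 ]
 [ 0.          0.          0.          1.        ]] 3
```

View pics/scene0.png

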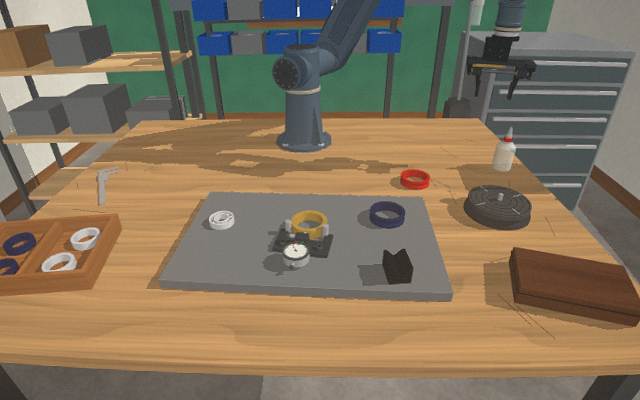

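View pics/top0.png

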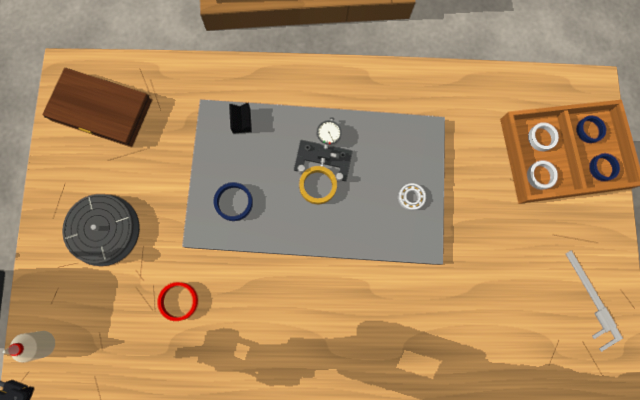

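View pics/wrist0.png

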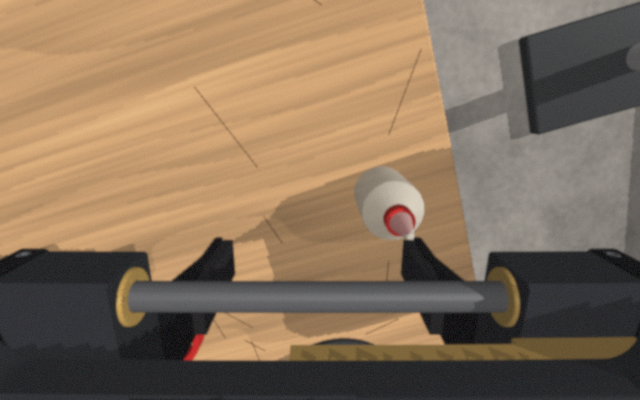

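The race is the blue ring on the plate, at top-view pixel (233,202). Things it could be mistaken for are the red ring (178,301) and the blue rings in the tray (591,128) and (605,166). The master is at (319,184), the bearing at (412,196), the V-block at (240,118) and the gauge dial at (329,132).

```bash
cat > h.py <<'E'
from cell import env
import numpy as np, cv2
from scipy.optimize import minimize, least_squares
def proj(p,P):
    E=p["extrinsics"]; P=np.atleast_2d(P); c=(P-E[:3,3])@E[:3,:3]
    a=c[:,0]/-c[:,2]; b=-c[:,1]/-c[:,2]; f=1+p["k1"]*(a*a+b*b)
    return np.c_[p["cx"]+p["fx"]*a*f, p["cy"]+p["fy"]*b*f]
def ray(p,uv,z):
    u=np.array(uv,float); g=lambda q: proj(p,[q[0],q[1],z])[0]-u
    return least_squares(g,[0.5,0.1]).x
t=np.linspace(0,2*np.pi,72)
def hull(p,x,y,r,z0,z1):
    P=np.vstack([np.c_[x+r*np.cos(t),y+r*np.sin(t),np.full(72,z)] for z in(z0,z1)])
    return cv2.convexHull(proj(p,P).astype(np.float32))[:,0]
def fitcyl(p,mask,r,z0,z1,x0):
    # fit contour points of mask's hull to model hull
    m=mask.astype(np.uint8); cs,_=cv2.findContours(m,cv2.RETR_EXTERNAL,cv2.CHAIN_APPROX_NONE)
    c=max(cs,key=cv2.contourArea)[:,0].astype(float)
    def res(q):
        h=hull(p,q[0],q[1],r,z0,z1).reshape(-1,1,2).astype(np.float32)
        return [cv2.pointPolygonTest(h,(float(a),float(b)),True)-0.4 for a,b in c]
    s=least_squares(res,x0,loss="soft_l1",f_scale=0.7,diff_step=1e-3)
    return s.x,np.median(np.abs(res(s.x)))
E
python3 - <<'E'
from h import *
for n in("top","scene"):
    p=env.capture(n)
    for q,r,z1 in(("master",.0435,.049),("race",.0435,.049),("bearing",.031,.041),("pin_left",.008,.059),("pin_right",.008,.059)):
        for d in env.regions_of(q,p)[:4]:
            if d["confidence"]<.3: continue
            b=d["bbox"]; x0=ray(p,(b[0]+b[2]/2,b[1]+b[3]/2),(.025+z1)/2)
            try: f=fitcyl(p,d["pixels"],r,.025,z1,x0)
            except Exception as e: f=e
            print(n,q,round(d["confidence"],2),b,x0.round(4),f)
    for q in("gauge","master","race","pin_left","pin_right","plate","v_block","plunger"):
        for d in env.tip_of(q,p)[:2]:
            print(n,"tip",q,round(d["confidence"],2),np.round(d["xy"],1),ray(p,d["xy"],0.0 if q=="plate" else .025).round(4))
    im=p["color"][:,:,::-1]
    c=im[90:230,280:380] if n=="top" else im[190:280,260:350]
    cv2.imwrite(f"pics/c_{n}.png",cv2.resize(c,None,fx=4,fy=4,interpolation=cv2.INTER_CUBIC))
    if n=="top":cv2.imwrite(f"pics/c_race.png",cv2.resize(im[150:320,140:300],None,fx=3,fy=3))
E
```

```text
top master 0.59 [299.3, 166.9, 34.5, 35.7] [0.5954 0.0458] (array([0.59482298, 0.04292924]), np.float64(0.43800454290447033))
top race 0.82 [159.5, 281.7, 40.3, 38.0] [0.3254 0.3441] (array([0.32463159, 0.34904433]), np.float64(0.7779568221915191))
top race 0.6 [213.4, 182.3, 45.2, 37.9] [0.5521 0.2303] (array([0.55266015, 0.2368345 ]), np.float64(0.3173256974615922))
top bearing 0.58 [400.1, 184.6, 23.7, 24.2] [ 0.5731 -0.1779] (array([ 0.57444635, -0.17611703]), np.float64(0.6454616262305334))
top pin_right 0.38 [336.2, 174.1, 5.5, 11.8] [ 0.6068 -0.0058] (array([ 0.61354574, -0.00560576]), np.float64(0.3004446769623132))
top tip gauge 0.24 [318.1 182.6] [0.6034 0.042 ]
top tip master 0.67 [314.4 184.8] [0.5979 0.0506]
top tip race 0.86 [232.5 203.4] [0.5491 0.24  ]
top tip race 0.63 [176.9 298.9] [0.3289 0.3537]
top tip pin_left 0.44 [302.  170.5] [0.6318 0.0805]
top tip pin_right 0.4 [340.4 179.7] [ 0.6117 -0.0105]
top tip plate 0.56 [315.8 182.5] [0.6094 0.0469]
top tip v_block 0.59 [243.9 121.9] [0.7491 0.2232]Traceback (most recent call last):
  File "<stdin>", line 12, in <module>
ValueError: it knows: bearing, gauge, master, pin_left, pin_right, plate, race, v_block
```

```bash
python3 - <<'E'
from h import *
for n in("top","scene"):
    p=env.capture(n)
    im=np.ascontiguousarray(p["color"][:,:,::-1])
    c=im[100:220,280:380] if n=="top" else im[190:280,260:350]
    cv2.imwrite(f"pics/c_{n}.png",cv2.resize(c,None,fx=5,fy=5,interpolation=cv2.INTER_CUBIC))
    if n=="top":cv2.imwrite(f"pics/c_race.png",cv2.resize(im[150:320,140:300],None,fx=3,fy=3))
    # plate corners
    hsv=cv2.cvtColor(im,cv2.COLOR_BGR2HSV)
    # color masks
    H,S,V=cv2.split(hsv)
    x0s={"master":(.595,.043),"race":(.552,.237)}
    for q in x0s:
        pr=proj(p,[*x0s[q],.037])[0].astype(int)
        w=np.zeros_like(H); w[pr[1]-34:pr[1]+34,pr[0]-34:pr[0]+34]=1
        if q=="master": m=(S>140)&(H>12)&(H<35)&(w>0)
        else: m=(H>100)&(H<135)&(S>90)&(w>0)
        print(n,q,m.sum(),fitcyl(p,m,.0435,.025,.049,x0s[q]))
    if n=="scene":
      for q,r,z1 in(("bearing",.031,.041),("pin_left",.008,.059),("pin_right",.008,.059)):
        for d in env.regions_of(q,p)[:3]:
            b=d["bbox"]; x0=ray(p,(b[0]+b[2]/2,b[1]+b[3]/2),(.025+z1)/2)
            print(q,round(d["confidence"],2),b,x0.round(4),fitcyl(p,d["pixels"],r,.025,z1,x0))
      for q in("gauge","master","race","pin_left","pin_right","plate","v_block"):
        for d in env.tip_of(q,p)[:2]:
            print(n,"tip",q,round(d["confidence"],2),np.round(d["xy"],1),ray(p,d["xy"],0.0 if q=="plate" else .025).round(4))
E
```

```text
top master 542 (array([0.59565391, 0.04318163]), np.float64(0.3711103200011626))
top race 447 (array([0.55190307, 0.23754824]), np.float64(0.6380451705311462))
scene master 512 (array([0.59055392, 0.04359704]), np.float64(1.3694538604447068))
scene race 5 (array([0.54783372, 0.23359637]), np.float64(6.381830517765419e-06))
bearing 0.93 [210.4, 209.6, 25.8, 21.9] [ 0.576  -0.1707] (array([ 0.57137314, -0.17582496]), np.float64(0.3925178736850726))
pin_left 0.66 [322.5, 225.7, 4.8, 8.7] [0.6254 0.0823] (array([0.6370496 , 0.08780146]), np.float64(1.2018856445117991))
pin_right 0.24 [380.2, 250.2, 31.7, 37.0] [0.7562 0.2271] (array([0.75121423, 0.22860601]), np.float64(9.355403057732419))
scene tip gauge 0.68 [312.6 229.5] [0.6005 0.0526]
scene tip master 0.98 [311.6 228.4] [0.5961 0.0501]
scene tip race 0.78 [414.8 182.4] [0.3684 0.3452]
scene tip race 0.58 [383.2 219.1] [0.5559 0.2284]
scene tip pin_left 0.58 [324.  237.5] [0.6318 0.0802]
scene tip pin_right 0.52 [285.2 234.4] [ 0.6206 -0.0121]
scene tip plate 0.88 [305.6 239.2] [0.6066 0.0353]
scene tip v_block 0.96 [393.5 272.9] [0.7504 0.2245]
scene tip v_block 0.72 [284.2 231.5] [ 0.6091 -0.0156]
```

View pics/c_top.png

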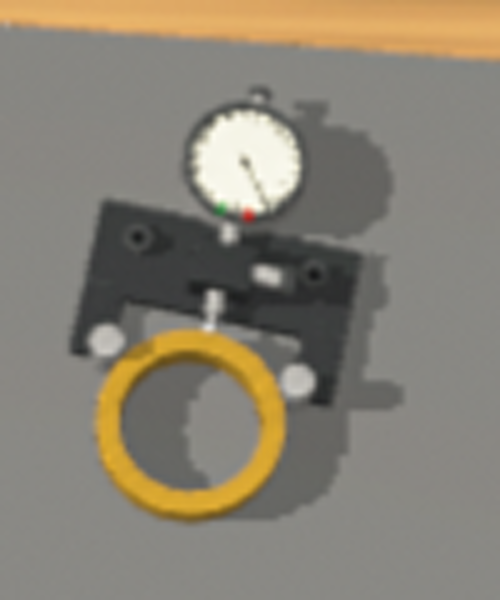

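View pics/c_scene.png

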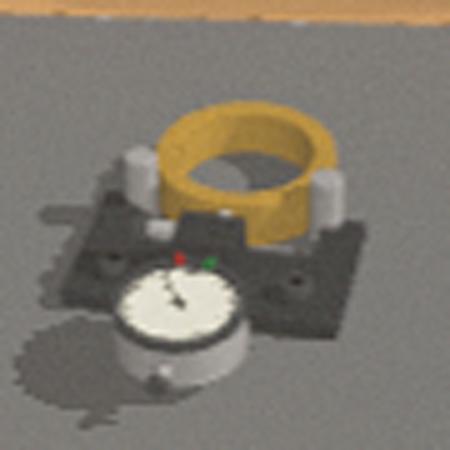

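View pics/c_race.png

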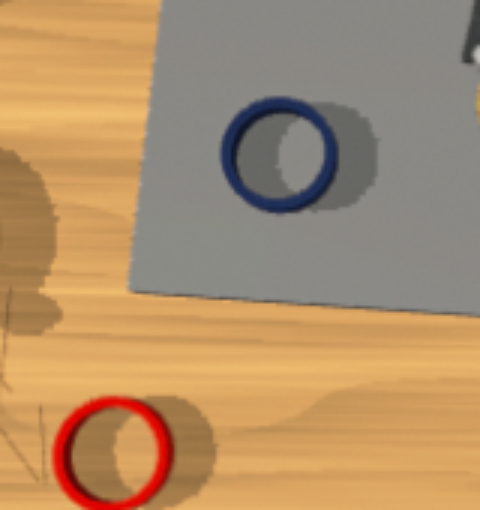

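```bash
python3 - <<'E'
from h import *
from scipy.spatial.transform import Rotation as R
p=env.capture("top")
f=lambda u,v,z: ray(p,(280+u/5-.4,100+v/5-.4),z)
L=f(106,340,.059);r=f(297,380,.059);D=f(244,160,.059)
print("pins",L,r,np.linalg.norm(L-r))
d=L-r; n=np.array([d[1],-d[0]])/np.linalg.norm(d); yaw=np.degrees(np.arctan2(n[1],n[0]))
G=(L+r)/2-n*.0258
print("yaw",yaw,"G",G,"dialcheck",np.linalg.norm(D-G),np.degrees(np.arctan2(*(D-G)[::-1])))
for c in((202,100),(444,117),(444,263),(184,247)): print("corner",ray(p,c,.025))
s=env.state(); M=R.from_euler("xyz",s["tool_rot"],degrees=True).as_matrix()
print(M.round(3)); print(s["time"],s["tool_pos"])
E
```

```text
pins [0.62969023 0.08305357] [ 0.61301659 -0.0046163 ] 0.0892413413068159
yaw -10.76829023730424 G [0.59600773 0.04403905] dialcheck 0.12404164555667853 -10.713222895012027
corner [0.80281159 0.32778719]
corner [ 0.77613766 -0.26390724]
corner [ 0.42061343 -0.25148434]
corner [0.44545341 0.34548195]
[[ 0.    -0.959  0.285]
 [ 0.     0.285  0.959]
 [-1.    -0.     0.   ]]
1.45 [0.1779614  0.59911547 0.22255976]
```

Request:
step_arm(
  increments=[
    {"turn": -0.103, "claw": 0.23},
    {"y": -0.03, "z": -0.0275},
    {"y": -0.03, "z": -0.0275},
    {"y": -0.03, "z": -0.0275},
    {"y": -0.03, "z": -0.0275},
  ],
  newtons=20,
)

```text
schema error: expected keys x, y, z, turn, claw
```

Request:
step_arm(
  increments=[
    {"y": -0.03, "z": -0.0275},
    {"y": -0.03, "z": -0.0275},
    {"y": -0.03, "z": -0.0275},
    {"y": -0.03, "z": -0.0275},
    {"y": -0.03, "z": -0.0275},
  ],
)

```text
schema error: expected keys x, y, z, turn, claw
```

Request:
step_arm(
  increments=[
    {"y": -0.03, "z": -0.0275},
    {"y": -0.03, "z": -0.0275},
    {"y": -0.03, "z": -0.0275},
    {"y": -0.03, "z": -0.0275},
    {"y": -0.03, "z": -0.0275},
  ],
)

```text
schema error: expected keys x, y, z, turn, claw
```

Request:
step_arm(
  increments=[
    {"y": -0.03, "z": -0.0275},
    {"y": -0.03, "z": -0.0275},
    {"y": -0.03, "z": -0.0275},
    {"x": 0.03},
    {},
  ],
)

```text
schema error: expected keys x, y, z, turn, claw
```

All five keys are needed in every row.

Request:
step_arm(
  increments=[
    {"x": 0, "y": 0, "z": 0, "turn": -0.103, "claw": 0.23},
    {"x": 0, "y": -0.03, "z": -0.0275, "turn": 0, "claw": 0.23},
    {"x": 0, "y": -0.03, "z": -0.0275, "turn": 0, "claw": 0.23},
    {"x": 0, "y": -0.03, "z": -0.0275, "turn": 0, "claw": 0.23},
    {"x": 0, "y": -0.03, "z": -0.0275, "turn": 0, "claw": 0.23},
  ],
  newtons=20,
)

```text
time: 1.87
tool_pos: [0.2761, 0.4676, 0.2226]
tool_rot: [-58.9, 90.0, 20.6]
contact_force: [1.1, -0.3, -1.0]
width: 0.0617
```

Request:
step_arm(
  increments=[
    {"x": 0, "y": -0.03, "z": -0.0275, "turn": 0, "claw": 0.23},
    {"x": 0, "y": -0.03, "z": -0.0275, "turn": 0, "claw": 0.23},
    {"x": 0, "y": -0.03, "z": -0.0275, "turn": 0, "claw": 0.23},
    {"x": 0, "y": -0.03, "z": -0.0275, "turn": 0, "claw": 0.23},
    {"x": 0, "y": -0.03, "z": -0.0275, "turn": 0, "claw": 0.23},
  ],
)

```text
time: 2.28
tool_pos: [0.3986, 0.3044, 0.2228]
tool_rot: [-53.1, 90.0, 26.2]
contact_force: [1.0, 0.2, 0.2]
width: 0.0285
```

Request:
step_arm(
  increments=[
    {"x": 0, "y": -0.03, "z": -0.0275, "turn": 0, "claw": 0.23},
    {"x": 0, "y": -0.03, "z": -0.0275, "turn": 0, "claw": 0.23},
    {"x": 0, "y": -0.03, "z": -0.0275, "turn": 0, "claw": 0.23},
    {"x": 0, "y": -0.03, "z": -0.0275, "turn": 0, "claw": 0.23},
    {"x": 0, "y": -0.03, "z": -0.0275, "turn": 0, "claw": 0.23},
  ],
)

```text
time: 2.7
tool_pos: [0.5206, 0.1413, 0.2228]
tool_rot: [-60.4, 90.0, 18.9]
contact_force: [0.1, 0.7, 0.5]
width: 0.0202
```

Request:
step_arm(
  increments=[
    {"x": 0, "y": -0.03, "z": -0.0275, "turn": 0, "claw": 0.23},
    {"x": 0, "y": -0.03, "z": -0.0275, "turn": 0, "claw": 0.23},
    {"x": 0, "y": -0.03, "z": -0.0275, "turn": 0, "claw": 0.23},
    {"x": 0.03, "y": 0, "z": 0, "turn": 0, "claw": 0.23},
    {"x": 0.0, "y": 0, "z": 0, "turn": 0, "claw": 0.23},
  ],
)

```text
time: 3.12
tool_pos: [0.5919, 0.043, 0.1888]
tool_rot: [95.1, 89.7, 174.2]
contact_force: [-1.5, 1.3, -0.7]
width: 0.0194
```

```bash
cat >> h.py <<'E'
from scipy.spatial.transform import Rotation as Ro
G=np.array([.596,.044]); gx=np.array([.9824,-.1868]); gy=np.array([.1868,.9824])
def st():
    s=env.state(); M=Ro.from_euler("xyz",s["tool_rot"],degrees=True).as_matrix()
    q=np.array(s["tool_pos"][:2])-G
    print("t",round(s["time"],2),"pos",np.round(s["tool_pos"],4),"gauge mm",round(q@gx*1e3,1),round(q@gy*1e3,1),"ty",M[:,1].round(3),"tz",M[:,2].round(3),"F",np.round(s["contact_force"],1),"w",round(s["width"],4))
E
python3 - <<'E'
from h import *
st()
p=env.capture("wrist"); cv2.imwrite("pics/w1.png",p["color"][:,:,::-1])
p=env.capture("top"); cv2.imwrite("pics/t1.png",p["color"][:,:,::-1]); 
E
```

```text
t 3.12 pos [0.5919 0.043  0.1888] gauge mm -3.8 -1.7 ty [-0.982  0.189  0.006] tz [ 0.189  0.982 -0.001] F [-1.5  1.3 -0.7] w 0.0194
```

View pics/w1.png

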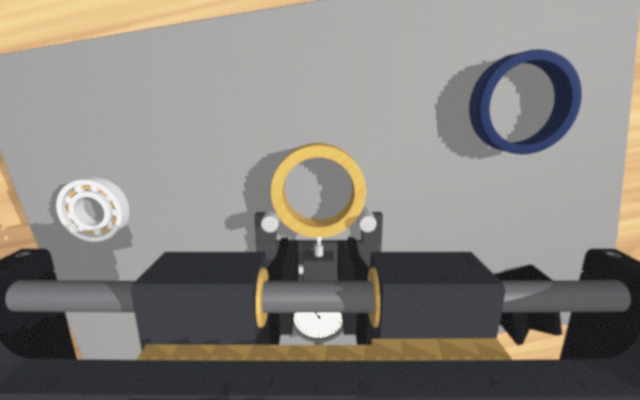

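View pics/t1.png

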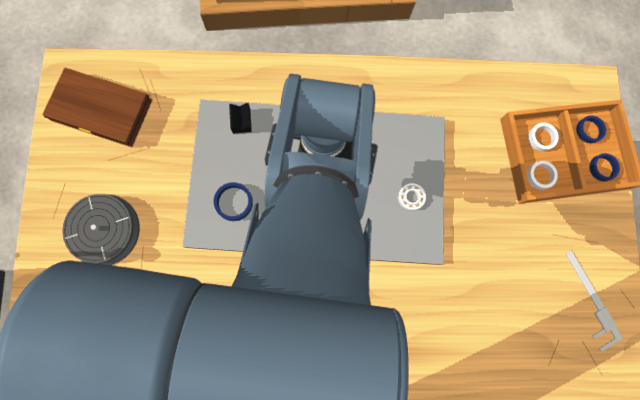

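The wrist camera shows the master at (319,190), with the pins at (270,223) and (368,223). The race is at (527,100) and the bearing at (92,210). I'll cross-check the positions from this picture.

```bash
cat >> h.py <<'E'
def ringfit(p,q,x0):
    im=np.ascontiguousarray(p["color"][:,:,::-1]); H,S,V=cv2.split(cv2.cvtColor(im,cv2.COLOR_BGR2HSV))
    h=hull(p,x0[0],x0[1],.062,.025,.049).astype(np.int32); w=np.zeros_like(H); cv2.fillConvexPoly(w,h,1)
    m=((S>140)&(H>15)&(H<35) if q=="master" else (H>100)&(H<135)&(S>90))&(w>0)
    m=cv2.morphologyEx(m.astype(np.uint8),cv2.MORPH_OPEN,np.ones((2,2)))
    return fitcyl(p,m,.0435,.025,.049,x0)
E
python3 - <<'E'
from h import *
st()
p=env.capture("wrist")
print("master",ringfit(p,"master",(.596,.044)),"race",ringfit(p,"race",(.552,.237)))
L=ray(p,(270,223),.059);r=ray(p,(368,223),.059);print(L,r,np.linalg.norm(L-r))
d=r-L if r[1]>L[1] else L-r; n=np.array([d[1],-d[0]])/np.linalg.norm(d); print(np.degrees(np.arctan2(n[1],n[0])),(L+r)/2-n*.0258)
E
```

```text
t 3.22 pos [0.5917 0.0453 0.1916] gauge mm -4.4 0.5 ty [-0.983  0.186  0.004] tz [ 0.186  0.983 -0.   ] F [-0.7  0.3 -0.1] w 0.0199
master (array([0.58362392, 0.04824863]), np.float64(0.8592509519400829)) race (array([0.55281583, 0.23667596]), np.float64(1.6950113839229028))
[ 0.61266236 -0.00296312] [0.62927218 0.08504629] 0.08956306130066025
-10.68760032457411 [0.59561483 0.04582629]
```

Request:
step_arm(
  increments=[
    {"x": 0.04, "y": 0, "z": 0, "turn": 0, "claw": 0.2},
    {"x": 0.04, "y": 0, "z": 0, "turn": 0, "claw": 0.2},
    {"x": 0.03, "y": 0, "z": 0, "turn": 0, "claw": 0.2},
    {"x": 0, "y": 0, "z": 0, "turn": 0, "claw": 0.2},
    {"x": 0, "y": 0, "z": 0, "turn": 0, "claw": 0.2},
  ],
)

```text
time: 3.68
tool_pos: [0.5922, 0.0465, 0.0826]
tool_rot: [93.1, 89.9, 172.5]
contact_force: [-0.0, 0.8, 0.3]
width: 0.0173
```

```bash
python3 - <<'E'
from h import *
st()
p=env.capture("wrist"); cv2.imwrite("pics/w2.png",p["color"][:,:,::-1])
p=env.capture("scene"); cv2.imwrite("pics/s2.png",cv2.resize(p["color"][130:290,200:420,::-1],None,fx=3,fy=3))
E
```

```text
t 3.68 pos [0.5922 0.0465 0.0826] gauge mm -4.3 1.8 ty [-0.983  0.183  0.002] tz [ 0.183  0.983 -0.   ] F [-0.   0.8  0.3] w 0.0173
```

View pics/w2.png

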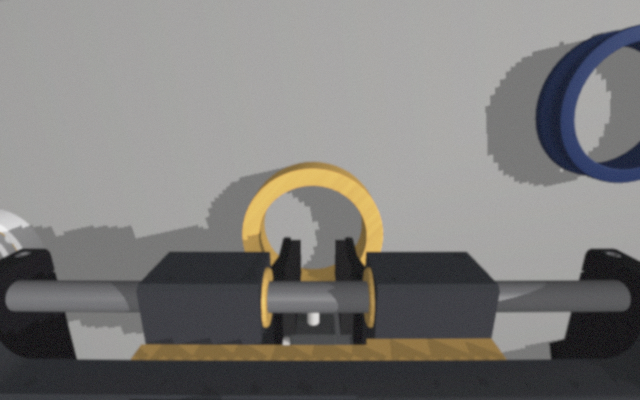

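View pics/s2.png

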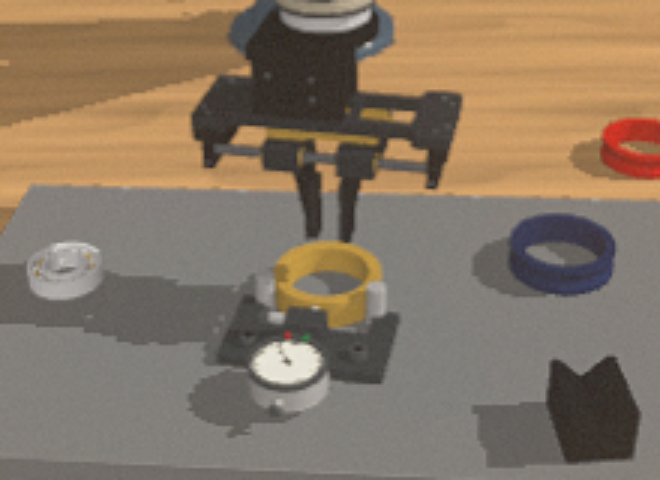

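Request:
step_arm(
  increments=[
    {"x": 0.02, "y": 0, "z": -0.0015, "turn": 0, "claw": 0.2},
    {"x": 0.02, "y": 0, "z": 0, "turn": 0, "claw": 0.2},
    {"x": 0.005, "y": 0, "z": 0, "turn": 0, "claw": 0.2},
    {"x": 0.005, "y": 0, "z": 0, "turn": 0, "claw": 0.2},
    {"x": 0, "y": 0, "z": 0, "turn": 0, "claw": 0.2},
  ],
)

```text
time: 4.2
tool_pos: [0.5934, 0.044, 0.0336]
tool_rot: [-86.1, 89.9, -6.7]
contact_force: [0.1, 0.1, 0.8]
width: 0.0175
```

```bash
python3 - <<'E'
from h import *
st()
p=env.capture("scene"); cv2.imwrite("pics/s3.png",cv2.resize(p["color"][180:280,250:380,::-1],None,fx=5,fy=5))
E
```

```text
t 4.2 pos [0.5934 0.044  0.0336] gauge mm -2.6 -0.5 ty [-0.983  0.184 -0.002] tz [0.184 0.983 0.   ] F [0.1 0.1 0.8] w 0.0175
```

View pics/s3.png

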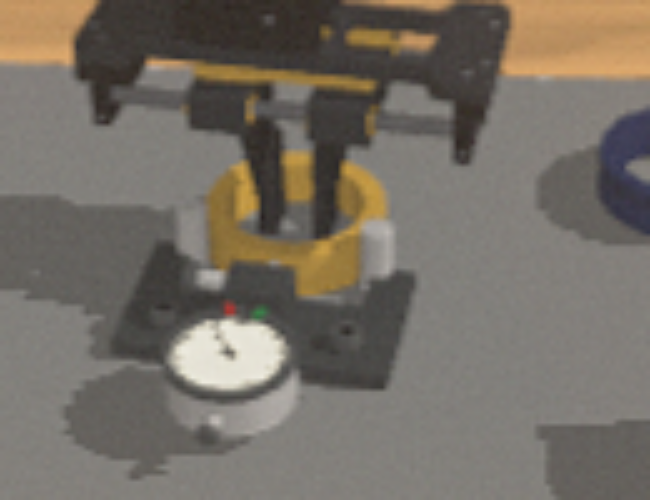

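Request:
step_arm(
  increments=[
    {"x": 0.002, "y": 0.003, "z": 0, "turn": 0, "claw": 0.33},
    {"x": 0, "y": 0.005, "z": 0, "turn": 0, "claw": 0.33},
    {"x": 0, "y": 0.005, "z": 0, "turn": 0, "claw": 0.33},
    {"x": 0, "y": 0.005, "z": 0, "turn": 0, "claw": 0.33},
    {"x": 0, "y": 0.005, "z": 0, "turn": 0, "claw": 0.33},
  ],
)

```text
time: 4.67
tool_pos: [0.5708, 0.0481, 0.0312]
tool_rot: [-85.8, 89.8, -6.4]
contact_force: [3.0, -0.6, 0.7]
width: 0.0282
```

Request:
step_arm(
  increments=[
    {"x": 0, "y": 0.008, "z": 0, "turn": 0, "claw": 0.33},
    {"x": 0, "y": 0.008, "z": 0, "turn": 0, "claw": 0.33},
    {"x": 0, "y": 0.008, "z": 0, "turn": 0, "claw": 0.33},
    {"x": 0, "y": 0.008, "z": 0, "turn": 0, "claw": 0.33},
    {"x": 0, "y": 0.004, "z": 0, "turn": 0, "claw": 0.33},
  ],
)

```text
time: 5.08
tool_pos: [0.5327, 0.0552, 0.0306]
tool_rot: [93.5, 89.9, 172.9]
contact_force: [2.3, -0.0, 2.2]
width: 0.0286
```

```bash
python3 - <<'E'
from h import *
st()
p=env.capture("wrist"); cv2.imwrite("pics/w4.png",p["color"][:,:,::-1])
p=env.capture("scene"); cv2.imwrite("pics/s4.png",cv2.resize(p["color"][150:280,220:420,::-1],None,fx=4,fy=4))
E
```

```text
t 5.08 pos [0.5327 0.0552 0.0306] gauge mm -64.3 -0.8 ty [-0.983  0.185  0.002] tz [ 0.185  0.983 -0.   ] F [ 2.3 -0.   2.2] w 0.0286
```

View pics/w4.png

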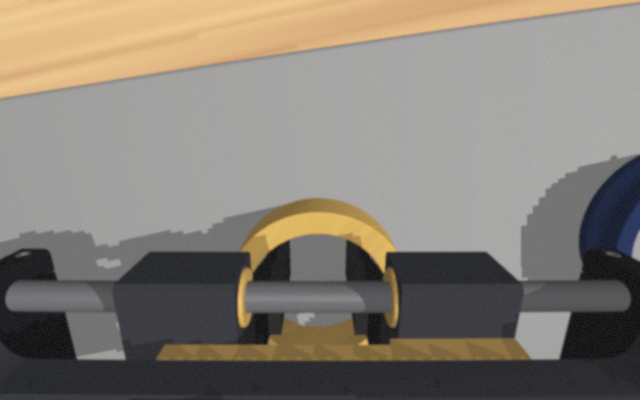

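View pics/s4.png

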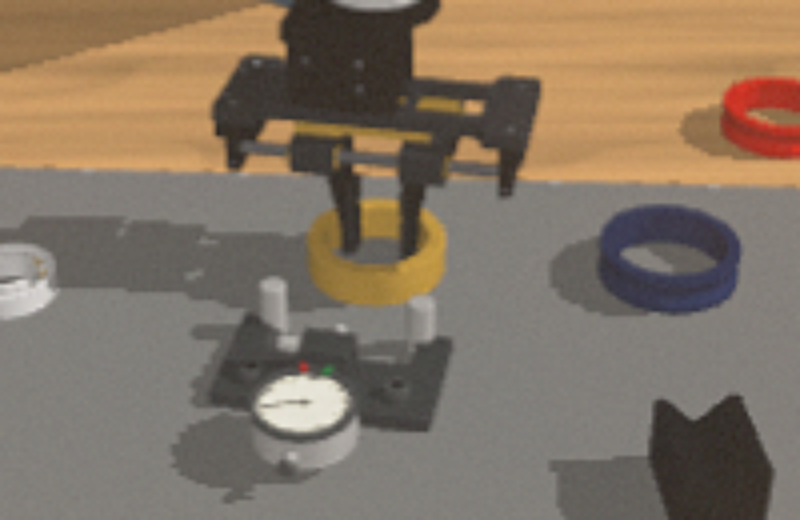

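Request:
step_arm(
  increments=[
    {"x": 0, "y": 0.008, "z": 0, "turn": 0, "claw": 0.33},
    {"x": 0, "y": 0.008, "z": 0, "turn": 0, "claw": 0.33},
    {"x": 0, "y": 0.008, "z": 0, "turn": 0, "claw": 0.33},
    {"x": 0, "y": 0.008, "z": 0, "turn": 0, "claw": 0.33},
    {"x": 0, "y": 0.002, "z": -0.006, "turn": 0, "claw": 0.33},
  ],
)

```text
time: 5.6
tool_pos: [0.4968, 0.0565, 0.0302]
tool_rot: [86.7, 89.7, 166.1]
contact_force: [1.1, 1.7, 0.0]
width: 0.0286
```

Request:
step_arm(
  increments=[
    {"x": 0, "y": 0, "z": -0.008, "turn": 0, "claw": 0.33},
    {"x": 0, "y": 0, "z": -0.009, "turn": 0, "claw": 0.33},
    {"x": 0, "y": 0, "z": -0.009, "turn": 0, "claw": 0.33},
    {"x": 0, "y": 0, "z": -0.009, "turn": 0, "claw": 0.33},
    {"x": 0, "y": 0, "z": -0.009, "turn": 0, "claw": 0.33},
  ],
)

```text
time: 6.02
tool_pos: [0.4917, 0.0108, 0.0304]
tool_rot: [87.0, 90.0, 166.3]
contact_force: [1.0, 1.8, -0.8]
width: 0.0287
```

Request:
step_arm(
  increments=[
    {"x": 0, "y": 0, "z": -0.009, "turn": 0, "claw": 0.33},
    {"x": 0, "y": 0, "z": -0.009, "turn": 0, "claw": 0.33},
    {"x": 0, "y": 0, "z": -0.009, "turn": 0, "claw": 0.33},
    {"x": 0, "y": 0, "z": -0.009, "turn": 0, "claw": 0.33},
    {"x": 0, "y": 0, "z": -0.009, "turn": 0, "claw": 0.33},
  ],
)

```text
time: 6.43
tool_pos: [0.4832, -0.0331, 0.0305]
tool_rot: [83.9, 90.0, 163.2]
contact_force: [1.0, 2.1, -0.3]
width: 0.0288
```

```bash
python3 - <<'E'
from h import *
st()
p=env.capture("scene"); cv2.imwrite("pics/s5.png",cv2.resize(p["color"][130:290,180:440,::-1],None,fx=3,fy=3))
E
```

```text
t 6.43 pos [ 0.4832 -0.0331  0.0305] gauge mm -96.4 -96.8 ty [-0.983  0.185  0.   ] tz [0.185 0.983 0.   ] F [ 1.   2.1 -0.3] w 0.0288
```

View pics/s5.png

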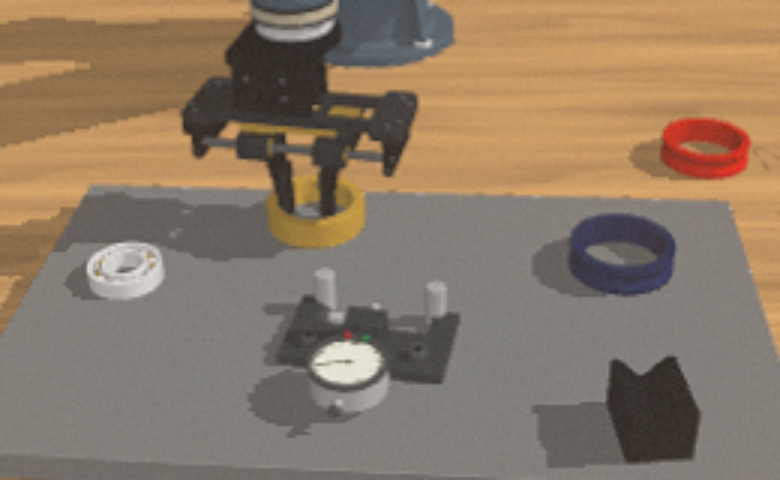

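Request:
step_arm(
  increments=[
    {"x": 0, "y": 0, "z": -0.009, "turn": 0, "claw": 0.33},
    {"x": 0, "y": 0, "z": -0.009, "turn": 0, "claw": 0.33},
    {"x": 0, "y": 0, "z": -0.009, "turn": 0, "claw": 0.33},
    {"x": 0, "y": 0, "z": -0.006, "turn": 0, "claw": 0.33},
    {"x": 0, "y": 0, "z": 0, "turn": 0, "claw": 0.33},
  ],
)

```text
time: 6.9
tool_pos: [0.4776, -0.0662, 0.0306]
tool_rot: [-133.0, 89.9, -53.7]
contact_force: [1.2, -0.1, -0.1]
width: 0.0288
```

Request:
step_arm(
  increments=[
    {"x": 0, "y": -0.006, "z": 0.006, "turn": 0, "claw": 0.22},
    {"x": 0, "y": -0.004, "z": 0.003, "turn": 0, "claw": 0.2},
    {"x": 0, "y": 0, "z": 0, "turn": 0, "claw": 0.2},
    {"x": 0, "y": 0, "z": 0, "turn": 0, "claw": 0.2},
  ],
)

```text
time: 7.23
tool_pos: [0.4897, -0.0572, 0.0306]
tool_rot: [-106.3, 90.0, -26.9]
contact_force: [0.5, -0.2, -0.2]
width: 0.0187
```

Request:
step_arm(
  increments=[
    {"x": -0.008, "y": 0, "z": 0, "turn": 0, "claw": 0.2},
    {"x": -0.015, "y": 0, "z": 0, "turn": 0, "claw": 0.2},
    {"x": -0.03, "y": 0, "z": 0, "turn": 0, "claw": 0.2},
    {"x": -0.04, "y": 0, "z": 0, "turn": 0, "claw": 0.2},
    {"x": -0.04, "y": 0, "z": 0, "turn": 0, "claw": 0.2},
  ],
)

```text
time: 7.65
tool_pos: [0.4877, -0.0571, 0.1647]
tool_rot: [82.5, 89.8, 161.8]
contact_force: [0.6, -0.4, -0.2]
width: 0.0171
```

```bash
python3 - <<'E'
from h import *
st()
p=env.capture("scene"); cv2.imwrite("pics/s6.png",cv2.resize(p["color"][130:290,180:440,::-1],None,fx=3,fy=3))
p=env.capture("wrist"); cv2.imwrite("pics/w6.png",p["color"][:,:,::-1])
E
```

```text
t 7.65 pos [ 0.4877 -0.0571  0.1647] gauge mm -87.5 -119.5 ty [-0.983  0.184  0.003] tz [0.184 0.983 0.   ] F [ 0.6 -0.4 -0.2] w 0.0171
```

View pics/s6.png

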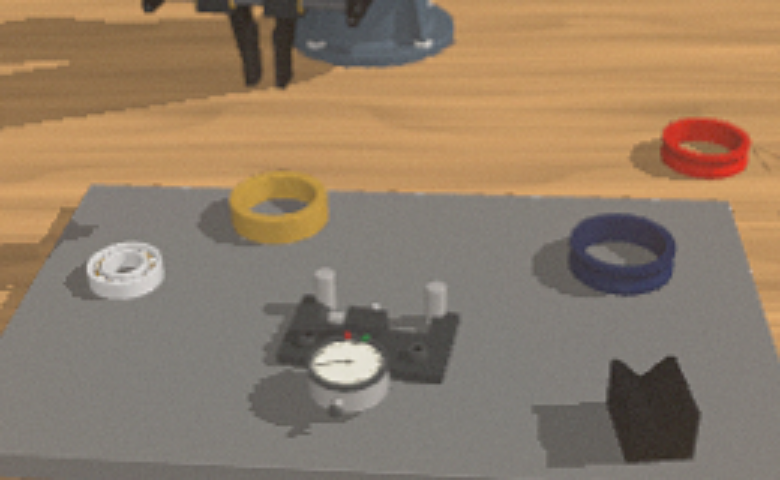

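View pics/w6.png

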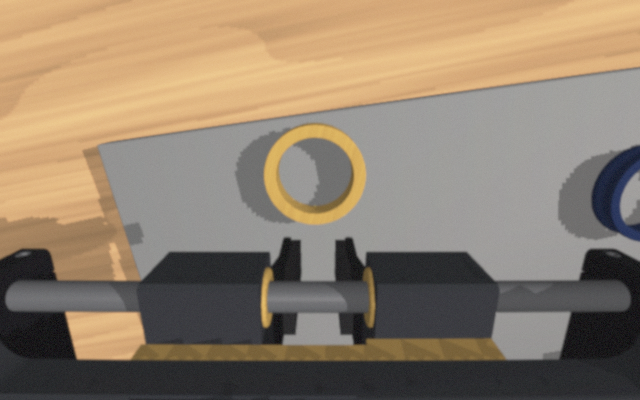

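The master now lies flat on the plate at wrist pixel (316,174), inside the plate edge, and the bearing and V-block have not moved. Next I'll measure the master's gap and the way to the race.

```bash
python3 - <<'E'
from h import *
st()
p=env.capture("wrist")
c=ray(p,(315.5,174),.049); print("master top",c, "dist to G",np.linalg.norm(c-G), "gauge",(c-G)@gx,(c-G)@gy)
s=env.state(); d=np.array([.5525,.237])-np.array(s["tool_pos"][:2]); print("to race tool y,z", -(d@gx), d@gy)
E
```

```text
t 7.75 pos [ 0.4929 -0.0587  0.1697] gauge mm -82.1 -120.2 ty [-0.983  0.184 -0.013] tz [ 0.184  0.983 -0.002] F [ 1.4 -1.3 -0.1] w 0.0176
master top [ 0.47617835 -0.0576831 ] dist to G 0.15715177528368454 gauge -0.09871838704651821 -0.12227616006593194
to race tool y,z -0.0052640493143921805 0.30145714322123984
```

Request:
step_arm(
  increments=[
    {"x": 0, "y": 0, "z": 0.038, "turn": 0, "claw": 0.2},
    {"x": 0, "y": 0, "z": 0.038, "turn": 0, "claw": 0.2},
    {"x": 0, "y": 0, "z": 0.038, "turn": 0, "claw": 0.2},
    {"x": 0, "y": 0, "z": 0.038, "turn": 0, "claw": 0.2},
    {"x": 0, "y": 0, "z": 0.038, "turn": 0, "claw": 0.2},
  ],
)

```text
time: 8.22
tool_pos: [0.5227, 0.1307, 0.1621]
tool_rot: [105.1, 89.8, -175.6]
contact_force: [0.5, -0.2, -0.0]
width: 0.0176
```

Request:
step_arm(
  increments=[
    {"x": 0, "y": -0.002, "z": 0.038, "turn": 0, "claw": 0.2},
    {"x": 0, "y": -0.002, "z": 0.038, "turn": 0, "claw": 0.2},
    {"x": 0, "y": 0, "z": 0.035, "turn": 0, "claw": 0.2},
    {"x": 0, "y": 0, "z": 0, "turn": 0, "claw": 0.2},
    {"x": 0, "y": 0, "z": 0, "turn": 0, "claw": 0.2},
  ],
)

```text
time: 8.63
tool_pos: [0.547, 0.2389, 0.1618]
tool_rot: [119.9, 89.8, -160.6]
contact_force: [-0.9, -0.9, -0.9]
width: 0.0172
```

```bash
python3 - <<'E'
from h import *
st()
p=env.capture("wrist"); cv2.imwrite("pics/w7.png",p["color"][:,:,::-1])
print(ringfit(p,"race",(.5525,.237)))
p=env.capture("top"); print(ringfit(p,"race",(.5525,.237))); cv2.imwrite("pics/t7.png",p["color"][:,:,::-1])
E
```

```text
t 8.63 pos [0.547  0.2389 0.1618] gauge mm -84.5 182.3 ty [-0.984  0.181  0.003] tz [ 0.181  0.984 -0.002] F [-0.9 -0.9 -0.9] w 0.0172
(array([0.55212712, 0.23675632]), np.float64(1.495818045157324))
(array([0.55275208, 0.2382298 ]), np.float64(1.4097517755811415))
```

View pics/w7.png

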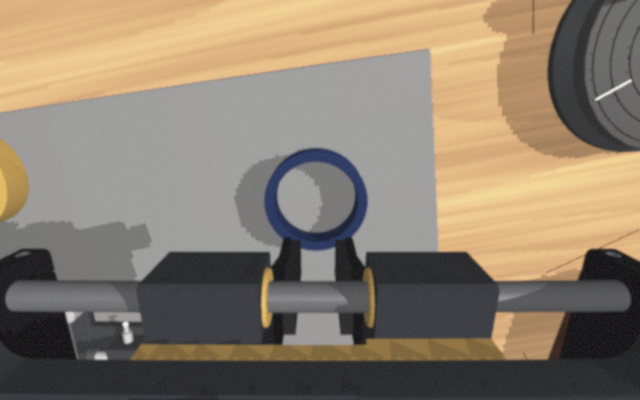

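View pics/t7.png

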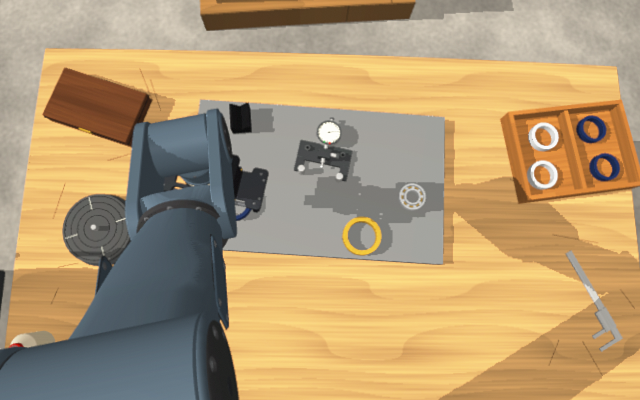

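Top view: the master is at (362,235) on the plate. The race is under the tool, about 5 mm ahead of it. Now lowering.

Request:
step_arm(
  increments=[
    {"x": 0.03, "y": -0.005, "z": -0.001, "turn": 0, "claw": 0.2},
    {"x": 0.04, "y": 0, "z": 0, "turn": 0, "claw": 0.2},
    {"x": 0.02, "y": 0, "z": 0, "turn": 0, "claw": 0.2},
    {"x": 0, "y": 0, "z": 0, "turn": 0, "claw": 0.2},
    {"x": 0, "y": 0, "z": 0, "turn": 0, "claw": 0.2},
  ],
)

```text
time: 9.15
tool_pos: [0.5521, 0.2337, 0.0724]
tool_rot: [115.7, 89.8, -165.1]
contact_force: [1.0, 0.1, 1.4]
width: 0.0174
```

Request:
step_arm(
  increments=[
    {"x": 0.02, "y": 0, "z": 0, "turn": 0, "claw": 0.2},
    {"x": 0.012, "y": 0, "z": 0, "turn": 0, "claw": 0.2},
    {"x": 0.006, "y": 0, "z": 0, "turn": 0, "claw": 0.2},
    {"x": 0, "y": 0, "z": 0, "turn": 0, "claw": 0.2},
    {"x": 0, "y": 0, "z": 0, "turn": 0, "claw": 0.33},
  ],
)

```text
time: 9.57
tool_pos: [0.5536, 0.2354, 0.0362]
tool_rot: [-69.8, 90.0, 9.5]
contact_force: [0.2, 0.8, 0.7]
width: 0.0194
```

```bash
python3 - <<'E'
from h import *
st()
p=env.capture("scene"); cv2.imwrite("pics/s8.png",cv2.resize(p["color"][130:290,180:440,::-1],None,fx=3,fy=3))
E
```

```text
t 9.57 pos [0.5536 0.2354 0.0362] gauge mm -77.4 180.1 ty [-0.983  0.185 -0.001] tz [0.185 0.983 0.   ] F [0.2 0.8 0.7] w 0.0194
```

View pics/s8.png

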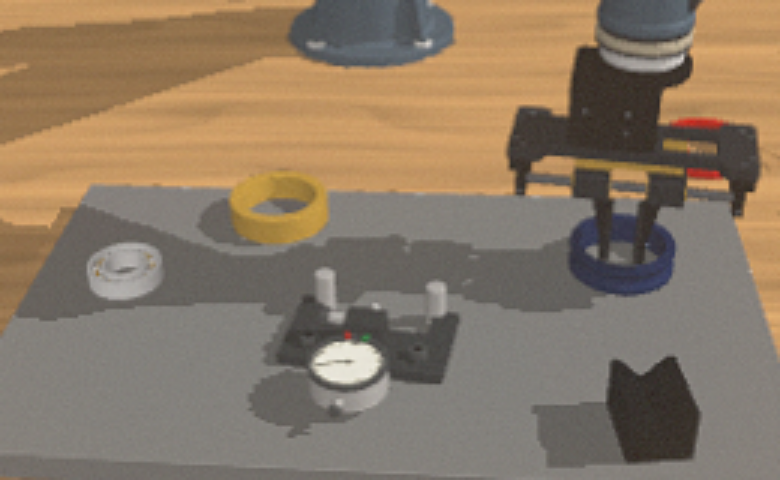

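Request:
step_arm(
  increments=[
    {"x": 0.004, "y": 0, "z": -0.004, "turn": 0, "claw": 0.33},
    {"x": 0.001, "y": 0, "z": -0.005, "turn": 0, "claw": 0.33},
    {"x": 0, "y": 0, "z": -0.006, "turn": 0, "claw": 0.33},
    {"x": 0, "y": 0, "z": -0.008, "turn": 0, "claw": 0.33},
    {"x": 0, "y": 0, "z": -0.009, "turn": 0, "claw": 0.33},
  ],
)

```text
time: 10.03
tool_pos: [0.5474, 0.2036, 0.0308]
tool_rot: [-56.2, 90.0, 23.1]
contact_force: [0.3, 1.2, -0.1]
width: 0.0282
```

Request:
step_arm(
  increments=[
    {"x": 0, "y": 0, "z": -0.009, "turn": 0, "claw": 0.33},
    {"x": 0, "y": 0, "z": -0.009, "turn": 0, "claw": 0.33},
    {"x": 0, "y": 0, "z": -0.009, "turn": 0, "claw": 0.33},
    {"x": 0, "y": 0, "z": -0.009, "turn": 0, "claw": 0.33},
    {"x": 0, "y": 0, "z": -0.009, "turn": 0, "claw": 0.33},
  ],
)

```text
time: 10.45
tool_pos: [0.5389, 0.1588, 0.0307]
tool_rot: [-69.4, 90.0, 9.9]
contact_force: [-0.7, 1.5, 0.5]
width: 0.0288
```

Request:
step_arm(
  increments=[
    {"x": 0, "y": 0, "z": -0.009, "turn": 0, "claw": 0.33},
    {"x": 0, "y": 0, "z": -0.009, "turn": 0, "claw": 0.33},
    {"x": 0, "y": 0, "z": -0.009, "turn": 0, "claw": 0.33},
    {"x": 0, "y": 0, "z": -0.009, "turn": 0, "claw": 0.33},
    {"x": 0, "y": 0, "z": -0.009, "turn": 0, "claw": 0.33},
  ],
)

```text
time: 10.87
tool_pos: [0.5305, 0.1148, 0.0306]
tool_rot: [5.8, 90.0, 85.2]
contact_force: [0.4, 1.8, 0.2]
width: 0.0287
```

Request:
step_arm(
  increments=[
    {"x": 0, "y": 0, "z": -0.009, "turn": 0, "claw": 0.33},
    {"x": 0, "y": 0, "z": -0.009, "turn": 0, "claw": 0.33},
    {"x": 0, "y": 0, "z": -0.009, "turn": 0, "claw": 0.33},
    {"x": 0, "y": 0, "z": -0.009, "turn": 0, "claw": 0.33},
    {"x": 0, "y": 0, "z": 0, "turn": 0, "claw": 0.33},
  ],
)

```text
time: 11.28
tool_pos: [0.5235, 0.0784, 0.0304]
tool_rot: [129.1, 89.9, -151.6]
contact_force: [0.2, -0.6, 0.4]
width: 0.0283
```

```bash
python3 - <<'E'
from h import *
st()
p=env.capture("scene"); cv2.imwrite("pics/s9.png",cv2.resize(p["color"][130:290,180:440,::-1],None,fx=3,fy=3))
p=env.capture("wrist"); cv2.imwrite("pics/w9.png",p["color"][:,:,::-1])
E
```

```text
t 11.28 pos [0.5235 0.0784 0.0304] gauge mm -77.7 20.3 ty [-0.983  0.186  0.001] tz [ 0.186  0.983 -0.001] F [ 0.2 -0.6  0.4] w 0.0283
```

View pics/s9.png

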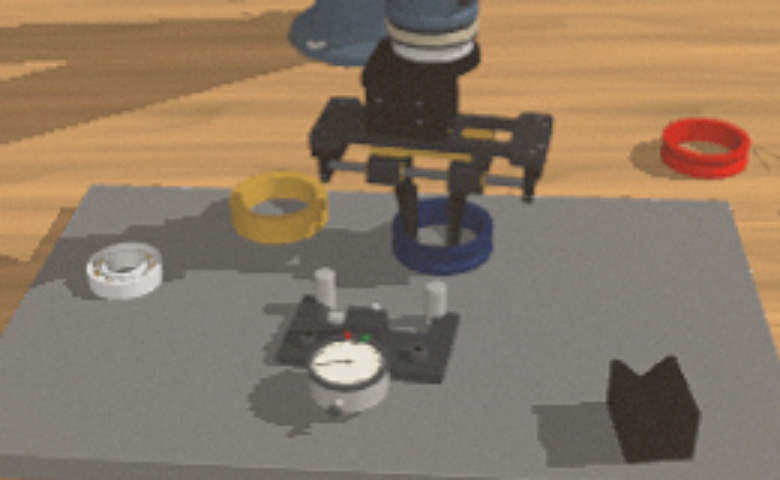

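View pics/w9.png

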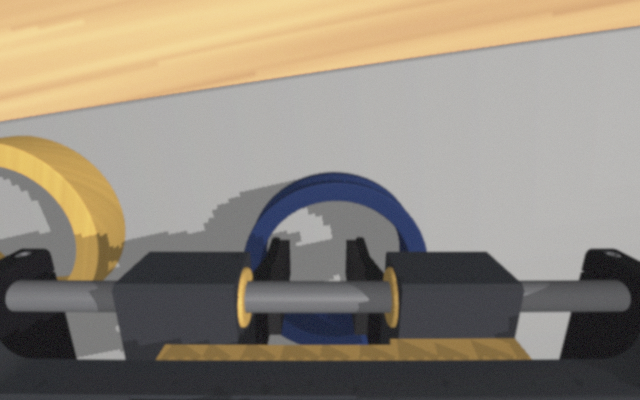

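Request:
step_arm(
  increments=[
    {"x": 0, "y": 0, "z": -0.008, "turn": 0, "claw": 0.33},
    {"x": 0, "y": 0, "z": -0.008, "turn": 0, "claw": 0.33},
    {"x": 0, "y": 0, "z": -0.008, "turn": 0, "claw": 0.33},
    {"x": 0, "y": 0, "z": -0.005, "turn": 0, "claw": 0.33},
    {"x": 0, "y": 0, "z": 0, "turn": 0, "claw": 0.33},
  ],
)

```text
time: 11.8
tool_pos: [0.5184, 0.0505, 0.0305]
tool_rot: [132.5, 90.0, -148.3]
contact_force: [0.2, -0.8, -0.1]
width: 0.0286
```

Request:
step_arm(
  increments=[
    {"x": 0, "y": -0.005, "z": 0.005, "turn": 0, "claw": 0.33},
    {"x": 0, "y": -0.006, "z": 0.004, "turn": 0, "claw": 0.33},
    {"x": 0, "y": -0.006, "z": 0, "turn": 0, "claw": 0.33},
    {"x": 0, "y": -0.006, "z": 0, "turn": 0, "claw": 0.33},
    {"x": 0, "y": -0.006, "z": 0, "turn": 0, "claw": 0.33},
  ],
)

```text
time: 12.22
tool_pos: [0.5491, 0.0556, 0.0304]
tool_rot: [93.8, 89.9, 173.2]
contact_force: [-2.3, 0.7, 1.1]
width: 0.0288
```

```bash
python3 - <<'E'
from h import *
st()
p=env.capture("wrist"); cv2.imwrite("pics/w10.png",p["color"][:,:,::-1])
p=env.capture("scene"); cv2.imwrite("pics/s10.png",cv2.resize(p["color"][150:280,220:420,::-1],None,fx=4,fy=4))
E
```

```text
t 12.22 pos [0.5491 0.0556 0.0304] gauge mm -48.3 2.6 ty [-0.983  0.184  0.001] tz [ 0.184  0.983 -0.   ] F [-2.3  0.7  1.1] w 0.0288
```

View pics/w10.png

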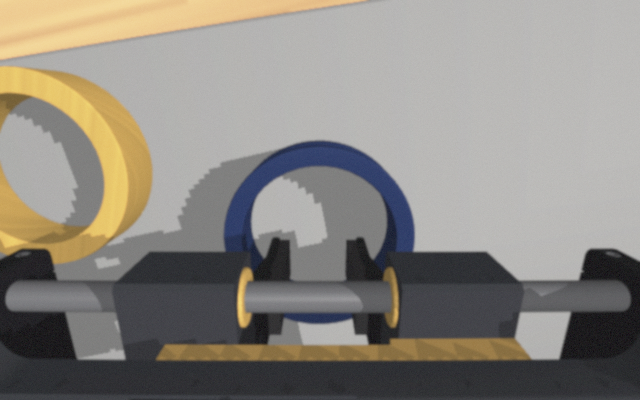

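View pics/s10.png

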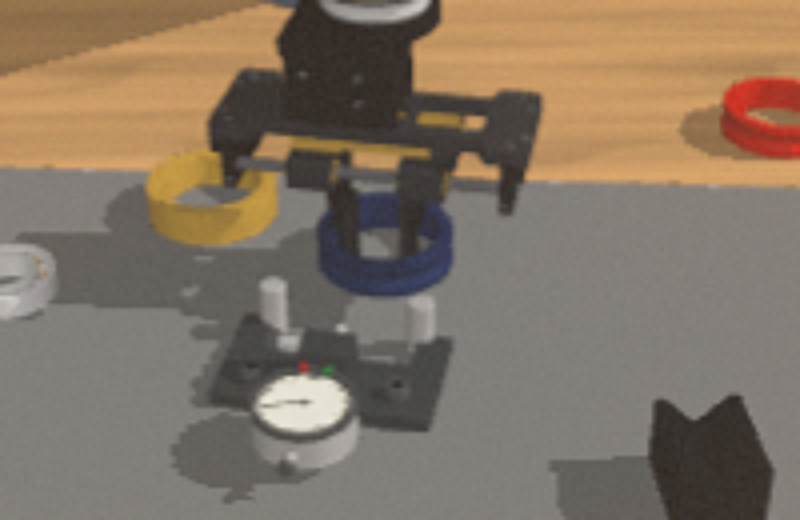

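Request:
step_arm(
  increments=[
    {"x": 0, "y": -0.008, "z": -0.002, "turn": 0, "claw": 0.33},
    {"x": 0, "y": -0.008, "z": 0, "turn": 0, "claw": 0.33},
    {"x": 0, "y": -0.008, "z": 0, "turn": 0, "claw": 0.33},
    {"x": 0, "y": -0.008, "z": 0, "turn": 0, "claw": 0.33},
    {"x": 0, "y": -0.008, "z": 0, "turn": 0, "claw": 0.33},
  ],
)

```text
time: 12.73
tool_pos: [0.5889, 0.0455, 0.0305]
tool_rot: [-93.9, 90.0, -14.5]
contact_force: [-1.2, -0.0, -0.9]
width: 0.0287
```

Request:
step_arm(
  increments=[
    {"x": 0, "y": -0.006, "z": 0, "turn": 0, "claw": 0.33},
    {"x": 0, "y": -0.004, "z": 0, "turn": 0, "claw": 0.33},
    {"x": 0, "y": -0.002, "z": 0, "turn": 0, "claw": 0.33},
    {"x": 0, "y": 0, "z": 0, "turn": 0, "claw": 0.33},
  ],
)

```text
time: 13.07
tool_pos: [0.6004, 0.0435, 0.0306]
tool_rot: [-87.1, 89.9, -7.8]
contact_force: [-0.4, -0.3, 0.3]
width: 0.0289
```

```bash
python3 - <<'E'
from h import *
st()
p=env.capture("wrist"); cv2.imwrite("pics/w11.png",p["color"][:,:,::-1])
p=env.capture("scene"); cv2.imwrite("pics/s11.png",cv2.resize(p["color"][180:280,250:380,::-1],None,fx=5,fy=5,interpolation=cv2.INTER_CUBIC))
E
```

```text
t 13.07 pos [0.6004 0.0435 0.0306] gauge mm 4.4 0.3 ty [-0.983  0.185 -0.001] tz [0.185 0.983 0.   ] F [-0.4 -0.3  0.3] w 0.0289
```

View pics/w11.png

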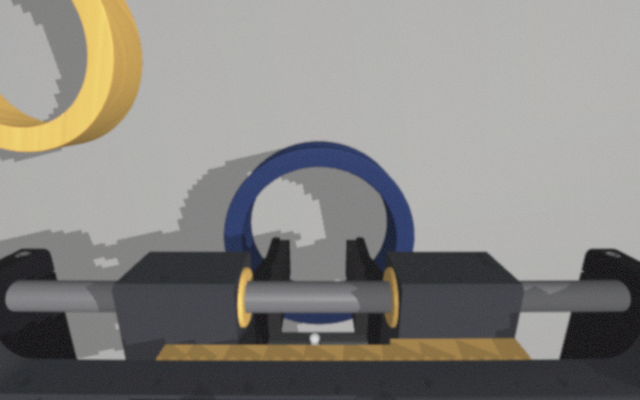

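View pics/s11.png

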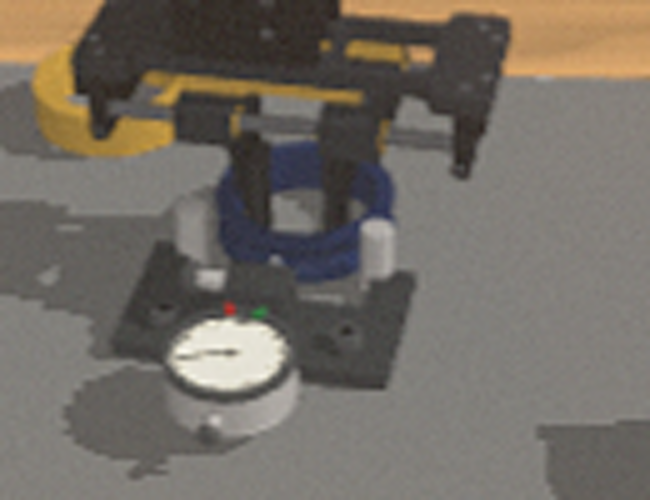

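The race is centred on the gauge, just short of the pins, and the dial still shows the free position. I'll close in gently while watching the force.

Request:
step_arm(
  increments=[
    {"x": 0, "y": -0.002, "z": 0, "turn": 0, "claw": 0.33},
    {"x": 0, "y": -0.002, "z": 0, "turn": 0, "claw": 0.33},
    {"x": 0, "y": -0.002, "z": 0, "turn": 0, "claw": 0.33},
    {"x": 0, "y": -0.002, "z": 0, "turn": 0, "claw": 0.33},
    {"x": 0, "y": -0.002, "z": 0, "turn": 0, "claw": 0.33},
  ],
)

```text
time: 13.58
tool_pos: [0.6091, 0.0418, 0.0305]
tool_rot: [101.3, 89.9, -179.4]
contact_force: [-3.7, -0.8, 2.5]
width: 0.0284
```

Request:
step_arm(
  increments=[
    {"x": 0, "y": -0.001, "z": 0, "turn": 0, "claw": 0.33},
    {"x": 0, "y": -0.001, "z": 0, "turn": 0, "claw": 0.33},
    {"x": 0, "y": -0.001, "z": 0, "turn": 0, "claw": 0.33},
  ],
)

```text
time: 13.83
tool_pos: [0.6099, 0.0412, 0.0302]
tool_rot: [101.9, 89.7, -178.7]
contact_force: [-6.4, -1.0, 4.7]
width: 0.0286
```

Request:
step_arm(
  increments=[
    {"x": 0, "y": -0.001, "z": 0, "turn": 0, "claw": 0.33},
    {"x": 0, "y": -0.001, "z": 0, "turn": 0, "claw": 0.33},
  ],
)

```text
time: 14.0
tool_pos: [0.6109, 0.0405, 0.0301]
tool_rot: [104.9, 89.6, -175.6]
contact_force: [-8.2, -1.7, 4.5]
width: 0.0283
```

Request:
step_arm(
  increments=[
    {"x": 0, "y": 0, "z": 0, "turn": 0, "claw": 0.33},
    {"x": 0, "y": 0, "z": 0, "turn": 0, "claw": 0.33},
  ],
)

```text
time: 14.17
tool_pos: [0.6112, 0.0404, 0.0301]
tool_rot: [107.0, 89.6, -173.5]
contact_force: [-7.3, -2.7, 4.5]
width: 0.0288
```

```bash
python3 - <<'E'
from h import *
st()
p=env.capture("wrist"); cv2.imwrite("pics/w12.png",p["color"][:,:,::-1])
p=env.capture("scene"); cv2.imwrite("pics/s12.png",cv2.resize(p["color"][200:280,260:360,::-1],None,fx=7,fy=7,interpolation=cv2.INTER_CUBIC))
st()
E
```

```text
t 14.17 pos [0.6112 0.0404 0.0301] gauge mm 15.6 -0.7 ty [-0.983  0.184  0.007] tz [ 0.184  0.983 -0.002] F [-7.3 -2.7  4.5] w 0.0288
t 14.27 pos [0.6112 0.0403 0.0301] gauge mm 15.6 -0.8 ty [-0.983  0.184  0.007] tz [ 0.184  0.983 -0.002] F [-6.4 -2.5  3.7] w 0.0288
```

View pics/w12.png

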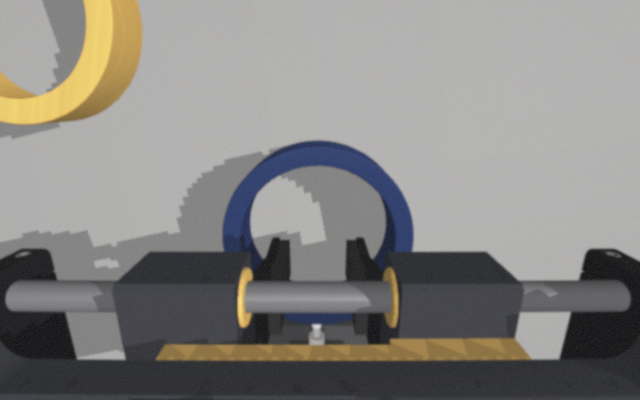

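View pics/s12.png

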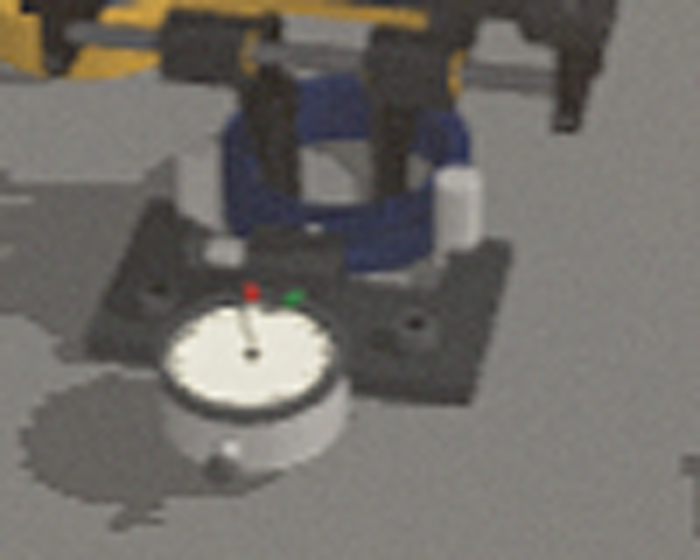

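Request:
step_arm(
  increments=[
    {"x": -0.0005, "y": 0, "z": -0.001, "turn": 0, "claw": 0.33},
    {"x": 0, "y": 0, "z": 0, "turn": 0, "claw": 0.33},
    {"x": 0, "y": 0, "z": 0, "turn": 0, "claw": 0.33},
  ],
)

```text
time: 14.52
tool_pos: [0.6117, 0.0396, 0.0303]
tool_rot: [103.1, 89.7, -177.5]
contact_force: [-5.1, -0.8, 0.2]
width: 0.0288
```

```bash
python3 - <<'E'
from h import *
F=[]
for i in range(3):
    p=env.capture("scene"); F.append(env.state()["contact_force"])
st(); f=np.mean(F,0); print(f, "gauge F", f[:2]@gx, f[:2]@gy)
cv2.imwrite("pics/s13.png",cv2.resize(p["color"][200:280,260:360,::-1],None,fx=7,fy=7,interpolation=cv2.INTER_CUBIC))
cv2.imwrite("pics/s13f.png",p["color"][:,:,::-1])
E
```

```text
t 14.67 pos [0.6117 0.0396 0.0303] gauge mm 16.2 -1.4 ty [-0.983  0.184  0.005] tz [ 0.184  0.983 -0.001] F [-5.7 -1.5  0.6] w 0.0287
[-5.95422348 -1.35825503  0.72954511] gauge F -5.595707109666572 -2.446598688165388
```

View pics/s13.png

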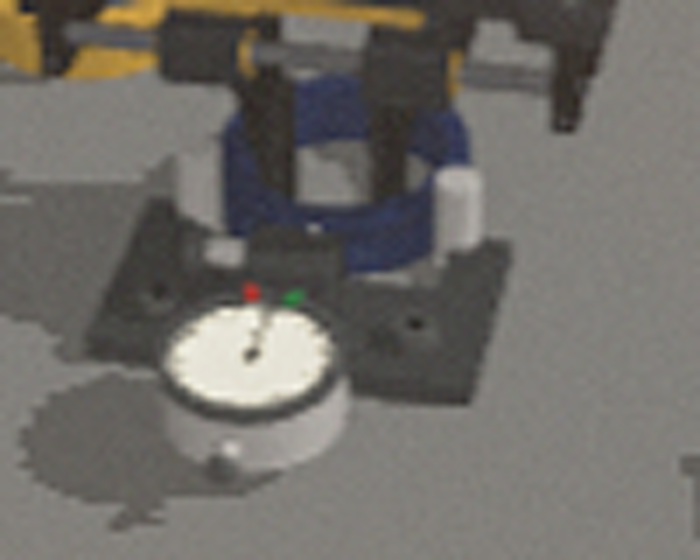

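View pics/s13f.png

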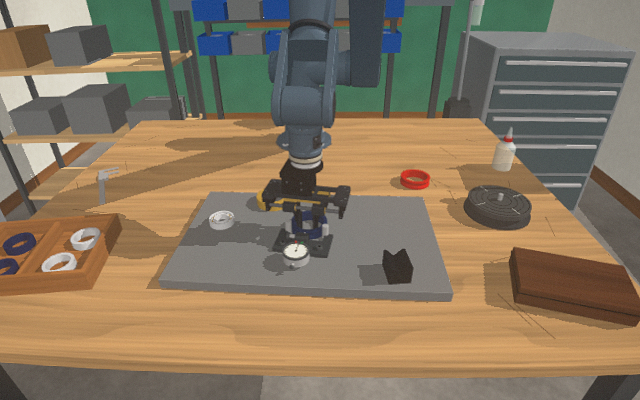

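Request:
step_arm(
  increments=[
    {"x": 0, "y": 0, "z": -0.001, "turn": 0, "claw": 0.33},
    {"x": 0, "y": 0, "z": -0.0005, "turn": 0, "claw": 0.33},
    {"x": 0, "y": 0, "z": 0, "turn": 0, "claw": 0.33},
    {"x": 0, "y": 0, "z": 0, "turn": 0, "claw": 0.33},
  ],
)

```text
time: 15.0
tool_pos: [0.6118, 0.0393, 0.0303]
tool_rot: [85.2, 89.7, 164.5]
contact_force: [-4.3, 2.6, 0.3]
width: 0.0286
```

```bash
python3 - <<'E'
from h import *
F=[]
for i in range(3):
    p=env.capture("scene"); F.append(env.state()["contact_force"])
st(); f=np.mean(F,0); print(f, "gauge F", f[:2]@gx, f[:2]@gy)
cv2.imwrite("pics/s14.png",cv2.resize(p["color"][200:280,260:360,::-1],None,fx=7,fy=7,interpolation=cv2.INTER_CUBIC))
E
```

```text
t 15.15 pos [0.6118 0.0393 0.0303] gauge mm 16.4 -1.7 ty [-0.983  0.185  0.005] tz [0.185 0.983 0.   ] F [-4.5  2.5  0. ] w 0.0288
[-4.57686752  2.42797817  0.1426344 ] gauge F -4.94986097030545 1.530286905395136
```

View pics/s14.png

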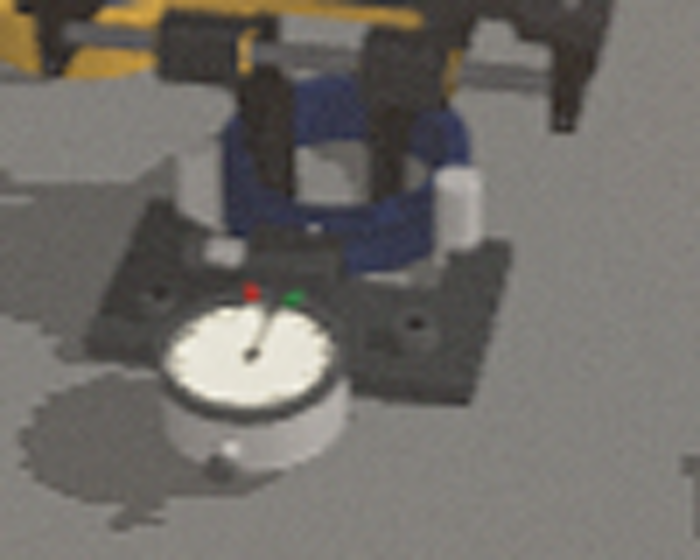

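Request:
step_arm(
  increments=[
    {"x": 0, "y": 0, "z": 0.0005, "turn": 0, "claw": 0.33},
    {"x": 0, "y": 0, "z": 0, "turn": 0, "claw": 0.33},
    {"x": 0, "y": 0, "z": 0, "turn": 0, "claw": 0.33},
  ],
)

```text
time: 15.4
tool_pos: [0.6118, 0.0393, 0.0303]
tool_rot: [94.2, 89.7, 173.6]
contact_force: [-5.5, -0.0, -1.0]
width: 0.0286
```

```bash
python3 - <<'E'
from h import *
F=[]
for i in range(3):
    p=env.capture("scene"); F.append(env.state()["contact_force"])
st(); f=np.mean(F,0); print(f, "gauge F", f[:2]@gx, f[:2]@gy)
b=p["color"][:,:,::-1]
cv2.imwrite("pics/s15.png",cv2.resize(b[200:280,260:360],None,fx=7,fy=7,interpolation=cv2.INTER_CUBIC))
p=env.capture("top"); cv2.imwrite("pics/t15.png",p["color"][:,:,::-1])
m=ringfit(p,"master",(.485,-.055)); print(m, np.linalg.norm(m[0]-G)-.087)
E
```

```text
t 15.55 pos [0.6118 0.0393 0.0303] gauge mm 16.4 -1.6 ty [-0.983  0.184  0.005] tz [ 0.184  0.983 -0.   ] F [-5.4 -0.1  0.7] w 0.0284
[-5.12875859  0.16737202  0.78757527] gauge F -5.069757532852097 -0.7936258277462829Traceback (most recent call last):
  File "<stdin>", line 9, in <module>
  File "h.py", line 35, in ringfit
    return fitcyl(p,m,.0435,.025,.049,x0)
  File "h.py", line 18, in fitcyl
    c=max(cs,key=cv2.contourArea)[:,0].astype(float)
      ~~~^^^^^^^^^^^^^^^^^^^^^^^^
ValueError: max() iterable argument is empty
```

View pics/s15.png

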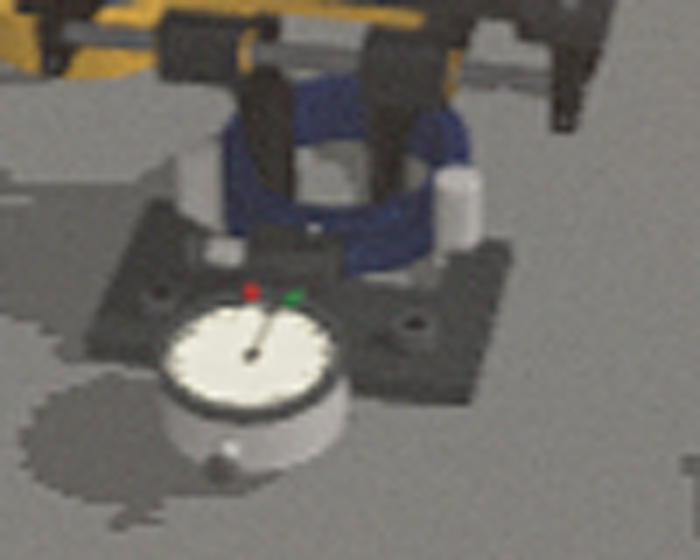

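View pics/t15.png

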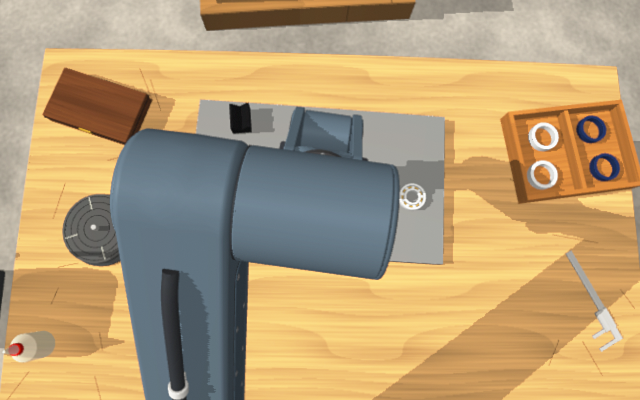

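```bash
python3 - <<'E'
from h import *
p=env.capture("top")
c=p.copy(); c["color"]=cv2.imread("pics/t7.png")[:,:,::-1]
m=ringfit(c,"master",(.482,-.055)); print("master",m,"gap to race seat",np.linalg.norm(m[0]-G)-.087)
st(); print(env.close_job())
E
```

```text
master (array([ 0.47668021, -0.06078341]), np.float64(0.3312016376495165)) gap to race seat 0.07179790331710492
t 15.65 pos [0.6118 0.0393 0.0303] gauge mm 16.4 -1.6 ty [-0.983  0.184  0.005] tz [ 0.184  0.983 -0.   ] F [-4.6  0.1 -0.1] w 0.0287
the job is handed in; nothing more can be done
None
```

The race is home against both pins and was being held there with about 5 N when I handed the job in, at about 15.7 s of the 58 s allowed.

- **Master:** I slid it out with the fingertips in its bore and left it flat on the plate. The top camera put its gap to the race's seat at about 72 mm, measured before the race was moved. The arm hid the master from the top camera at the end. It lies only about 4 to 5 mm from the plate's near edge.
- **Race:** I slid it flat the same way and pushed it along the gauge axis. When the force first rose to about 8 N it was not yet fully seated, and the push was off to one side. I moved the fingers 1 to 2 mm sideways, and the dial needle then moved in and settled between the red and green marks.
- **Last checks:** Changing the sideways load left the needle still, so I take both pins to be touching. The last push was about 5 N along the gauge axis, with under 1 N sideways. I saw no movement of the bearing or the V-block.
- **Disagreements:** One wrist-camera fit of the master's starting position was about 12 mm off; I ignored it because the pin positions from two cameras agreed to 2 mm. A last fit of the master in the top view failed because the arm hid it, so the gap comes from the earlier picture.

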